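# Stand the dropper bottle at the marked place of a laundry turntable

## Robot

A 6-joint arm with a two-finger parallel gripper is mounted at the origin on a cart in front of the work surface, level with it; the furniture and walls round the work are solid. World frame = base frame: x ahead of the robot, y to its left, z up, the work surface at z = 0. Lengths are in m, angles in rad, forces in N, time in s.
With the tool pointing down it reaches from about 0.375 to 0.9 m from the base axis. Payload 3.1 kg.
Tool frame: the origin (TCP) lies where the fingers leave the gripper's body, on its centre line; the fingertips stand 73 mm ahead of it and the grasp point (between the pads) lies 54 mm ahead of it; z points along the fingers, y is the line along which they close (so a half turn about z gives the same grasp; the last joint's range is limited). The gripper opens to 85 mm and grips with 20 to 120 N. Pads are 22 mm wide; open, the fingers measure 114 mm over their backs; the gripper's body (76 mm by 85 mm) begins 54 mm behind the grasp point. The pads swing forward as they close: fully open they stand 13 mm farther back than shut.
Start: joints at [0.561, 0.527, 1.433, -0, 1.181, -0.178], TCP at [0.462, 0.421, 0.304] pointing down, gripper open.
Joint ranges: [-3.08, 3.08], [-0.75, 2.2], [0.22, 2.44], [-1.43, 4.57], [0, 2.65], [-2.85, 2.85]. Speed limits (rad/s): [2.79, 2.79, 3.14, 3.14, 3.14, 3.14].

## Interface

Orientations are given as a unit quaternion [x, y, z, w].
In Python, from station import manip gives the robot as it stands.
- The arm moves only by the tool step_arm, never from a script. Its argument "moves" is one flat list of numbers, 5 for each row, row after row: the opening, from 0 (shut) to 1 (fully open), then the shift along the world's x, y, z scaled (see below), then the turn about the world's z scaled (see below). In form: [fingers, x, y, z, yaw, fingers, x, y, z, yaw, ...]. A call has 1 to 12 rows; each row is the pose to reach, as a shift and turn from the pose commanded when the call began, turning the shorter way round; what a row does not reach only later rows make up. The controller multiplies each number of a shift by 200 mm and each number of a turn by pi rad. A row lasts 1/8 s, in which the tool goes at most 62.5 mm and 10.7 degrees, less where a joint would pass 70% of its speed; a pose out of reach is approached as far as the arm can. A call with a number of a shift or a turn outside -1 to 1 is refused whole. A call with a gripper value outside its range is refused whole. The fingers move at their own pace and stop on an object; "grip_force" is the grip in N (left out, the last holds). Time passes only in rows, so rows that repeat a pose let the fingers close. It gives the time, the measured TCP pose, the force, the opening and the grip force at its end, in the units of the state.
- manip.sense(): the state, without advancing time (a new reading comes with each control period).
- manip.snapshot(name): name is "scene" or "top"; returns a dict with "color" (480x640x3 uint8, blue, green, red), "z_map" (480x640 float32, m along the optical axis (not along the pixel's ray), 0 where there is no reading), "fovy" (degrees; the focal length in pixels is half the picture's height over the tangent of half this angle, whatever the lens; pixels are square), "cx", "cy" (the principal point, pixels), "k1" (the pictures are not rectified: a ray, as slopes to the right and down, at radius r is drawn at 1 + k1 r^2 times it, then the intrinsics apply), "R" (3x3) and "t" (3): a world point X has camera coordinates R X + t. Camera axes: x right, y down, z forward; pixel columns grow to the right and rows downward; lengths in m; the calibration is good to about 2 mm. A picture is of the moment at which its call begins.
- manip.sign_off(): hands the job in; it is judged then, once.
The state is a dict: "t": time; "q": joint angles; "qd": joint speeds; "tau": joint torques, N m; "tcp_pos": TCP position; "tool_rot": TCP orientation; "force": force on the tool from outside, world axes, zero at the start; "ft_torque": the same for the moment, N m; "finger_gap": opening from 0.0 (shut) to 1.0 (fully open); "gripper_force": force on a finger pad.
Only numpy, scipy, OpenCV 4.12 (cv2) and the standard library are available. Lean on these libraries where they do the work, as an engineer would, in place of code of your own. Each camera call takes 0.05 s, during which the arm holds its last target. There are 200 camera calls.

## Task

Pick up the dropper bottle that stands on the worktop and set it down upright on the little turntable, on the round pad beside the wooden finger bar on its rim. The turntable spins freely: do not turn it more than a few degrees, and do not drop the bottle onto it. Leave the other dropper bottle standing where it is on the turntable.

Things in the scene. Friction and masses are not known exactly. Their poses are not given: they have to be found in the camera images.
- loose_bottle: Bottle to move: brown dropper bottle, black cap and teat, upright on the worktop right of the turntable (a pale dosing cup, 66 mm wide, 50 high, stands 100 mm or more to its left or right, centre to centre). Body 33 mm in diameter up to 60 mm high, then a shoulder; cap 24 mm wide at 62 to 77 mm; teat 13 mm wide to 102 mm. About 0.07 kg. Origin: centre of its underside, z up its axis.
- table_bottle: The other bottle, same shape and size, standing on a pad a quarter turn to either side of the marked pad (99 mm from it, centre to centre); it stays. Origin: centre of its underside. On the pad a quarter turn to the other side lies a roll of black tape, 58 mm wide and 19 mm high. The pad opposite the marked one is empty.
- marked_pad (a point): Centre of the marked pad, on the turntable's top face, 28 mm above the worktop: the pad with a dark wooden finger bar (36 mm along the rim, 10 thick, 20 high) beyond it, 36 mm out from its centre. Axes: x points level from the turntable's axis outward to the bar, z up; the turntable's axis is 70 mm away along -x. The four pads are equal, grey, flush, 56 mm across, a quarter turn apart.
- turntable (a joint): Turntable angle in rad about its vertical axis, 0 at the start, positive counter-clockwise from above. It is a light wooden disc, 230 mm across, top 28 mm above the worktop, on a fixed steel foot. It turns almost freely (friction about 0.004 N m), with no stop within a full turn.
Things that resemble listed ones, but are neither listed nor needed, are in the scene too. Leave any green or yellow look-alike of the loose_bottle alone.

How it is judged:
By the outcome, as a careful person would: the job done as asked, in the order asked, and still so for the second after the job is handed in, with the robot touching nothing.
It also fails if it takes over 35 s, if anything falls off the work surface, if the arm or the gripper's body presses on something with over 40 N, if the wrist force passes 120 N, or if a joint passes its speed limit or range.

## Working session

There is one attempt and no reset: what is moved stays moved. The work goes in short steps, Python scripts to look and compute and a tool call to move; the robot and the scene stay as the last step left them, time stands still between calls to the robot, and variables do not carry over. Pictures are saved under pics/ and viewed, at most 10 in all, crops included, and the job is handed in when it is done.

Besides the shell and the picture viewer there is one more tool, called after "Call:" as name(argument=value, ...), one argument or row to a line, values as JSON. step_arm: Moves the arm, as the interface text tells. Its arguments: {"type":"object","properties":{"moves":{"type":"array","items":{"type":"number"}},"grip_force":{"type":"number"}},"required":["moves"]}

```bash
mkdir -p pics; cat > h.py <<'E'
import numpy as np, cv2
from station import manip
def snap(n):
    s=manip.snapshot(n); s['f']=240/np.tan(np.radians(s['fovy'])/2); return s
def cloud(s):
    v,u=np.mgrid[:480,:640].astype(float)
    K=np.array([[s['f'],0,s['cx']],[0,s['f'],s['cy']],[0,0,1]])
    p=cv2.undistortPoints(np.stack([u.ravel(),v.ravel()],1)[:,None],K,np.array([s['k1'],0,0,0.]))[:,0]
    z=s['z_map'].ravel()
    c=np.c_[p*z[:,None],z]
    return ((c-s['t'])@s['R']).reshape(480,640,3)
E
python3 - <<'E'
from h import *
for n in ('scene','top'):
    s=snap(n); cv2.imwrite(f'pics/{n}0.png',s['color']); np.savez(f'{n}0.npz',P=cloud(s),**s)
    print(n,s['fovy'],s['k1'],-s['R'].T@s['t'],s['R'][2])
print(manip.sense())
E
```

```text
scene 56.320147352197594 -0.07912105616939151 [-0.14382979 -0.44537897  0.64483793] [ 0.65554662  0.41392665 -0.6316038 ]
top 47.19792280630191 -0.0849387720573207 [ 0.35744539 -0.03369677  1.35766766] [ 0.10144929 -0.02319122 -0.99457036]
{'t': 0.1, 'q': array([ 5.61496217e-01,  5.28400628e-01,  1.43378184e+00,  3.39252584e-05,
        1.18144145e+00, -1.78473893e-01]), 'qd': array([-2.47177381e-05, -9.69773015e-04, -4.03710578e-03, -1.00146003e-03,
       -4.77005374e-04,  1.60975369e-03]), 'tau': array([-8.63597088e-04, -4.43304420e+01, -1.78585660e+01, -2.96765866e-04,
        3.90516885e-03, -7.62698687e-05]), 'tcp_pos': array([0.46107792, 0.4211773 , 0.30301206]), 'tool_rot': array([ 4.03573636e-01,  9.14946604e-01, -8.32950859e-04, -5.81335762e-04]), 'force': array([-0.06233843,  0.34090456,  0.19933812]), 'ft_torque': array([-0.019646  , -0.00059799, -0.01371219]), 'gripper_force': 0.0, 'finger_gap': 1.0010757460765334}
```

View pics/scene0.png

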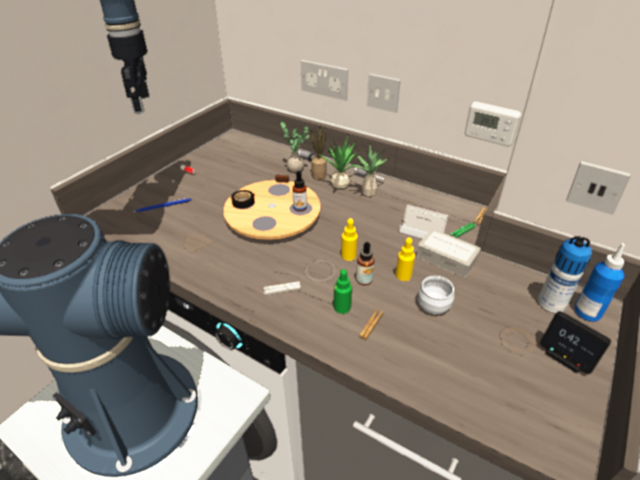

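View pics/top0.png

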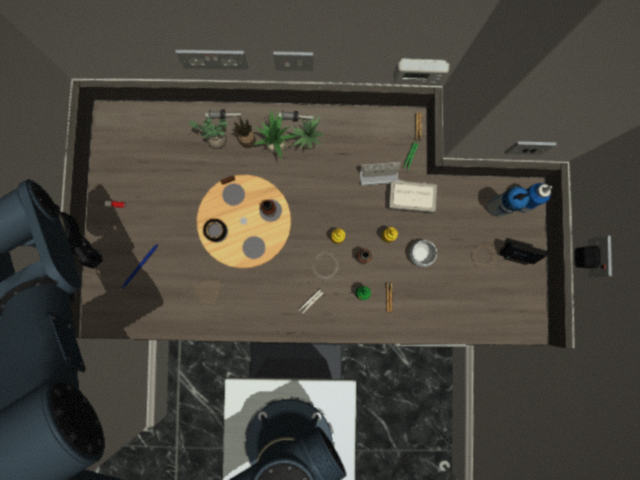

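Scene view: the brown loose bottle is at (366,265), and at (365,256) in the top view. It could be mistaken for:
- the brown bottle on the turntable, scene (300,195)
- the yellow ones, (349,240) and (406,260)
- the green one, (343,293)

The bar is at scene (284,178) and top (228,180). The marked pad is at top (233,194), and the plants stand behind it.

```bash
python3 - <<'E'
from h import *
S=np.load('scene0.npz');T=np.load('top0.npz')
def circ(q):
    A=np.c_[2*q,np.ones(len(q))]; s=np.linalg.lstsq(A,(q**2).sum(1),rcond=None)[0]; return s[:2],np.sqrt(s[2]+s[:2]@s[:2])
for n,D,pts in (('scene',S,dict(loose=(366,245),loosebody=(366,268),y1=(349,225),y2=(406,243),g=(343,275),cup=(436,294),tb=(299,180),bar=(282,178),mpad=(279,189),opp=(264,223),wt=(330,290))),
          ('top',T,dict(loose=(366,257),y1=(339,236),y2=(391,234),g=(364,293),cup=(424,254),tb=(270,209),bar=(228,180),mpad=(233,194),opp=(254,247),tape=(206,230),wt=(330,290)))):
    P=D['P']; print(n)
    for k,(u,v) in pts.items(): print(k,P[v,u].round(4))
    hsv=cv2.cvtColor(D['color'],cv2.COLOR_BGR2HSV)
    # disc top: wood points
    m=(abs(P[...,2]-.028)<.006)&(P[...,0]>.4)&(P[...,1]>0.02)&(P[...,1]<.4)&(D['z_map']>0)
    m&=(hsv[...,1]>110)&(hsv[...,2]>120)
    q=P[m]; c=cv2.minEnclosingCircle(q[:,:2].astype(np.float32)); h=cv2.convexHull(q[:,:2].astype(np.float32))[:,0]
    print('disc',len(q),c,circ(h.astype(float)),np.median(q[:,2]))
    # pads: grey
    g=((abs(P[...,2]-.028)<.006)&(hsv[...,1]<60)&(np.linalg.norm(P[...,:2]-c[0],axis=2)<.1)).astype(np.uint8)
    nn,l,st,ce=cv2.connectedComponentsWithStats(g)
    for i in range(1,nn):
        if st[i,4]>60: print('pad',st[i,4],ce[i].round(1),P[l==i].mean(0).round(4),np.ptp(P[l==i],axis=0).round(3))
    b=(P[...,2]>.042)&(P[...,2]<.054)&(np.linalg.norm(P[...,:2]-c[0],axis=2)<.125)&(P[...,0]>c[0][0]+.06)
    q=P[b]; print('bar',len(q),q.mean(0).round(4),np.ptp(q,axis=0).round(3))
# loose bottle: points by height
for n,D in (('scene',S),('top',T)):
    P=D['P']; c0=np.array([.515,-.086]); c0=T['P'][257,366,:2]
    for lo,hi in ((.01,.055),(.064,.076),(.08,.1),(.095,.12)):
        m=(np.linalg.norm(P[...,:2]-c0,axis=2)<.035)&(P[...,2]>lo)&(P[...,2]<hi); q=P[m]
        if len(q): print(n,'loose',lo,len(q),q.mean(0).round(4),q.min(0).round(3),q.max(0).round(3))
a=S['color'][190:330,250:470]; b=T['color'][150:320,180:450]
cv2.imwrite('pics/crop.png',np.vstack([cv2.resize(a,(520,280)),cv2.resize(b,(520,300))]))
E
```

```text
scene
loose [ 0.4477 -0.1715  0.0963]
loosebody [ 0.4376 -0.1799  0.0489]
y1 [ 0.4937 -0.1091  0.0885]
y2 [ 0.4993 -0.2316  0.0909]
g [ 0.3574 -0.1734  0.093 ]
cup [ 0.4854 -0.3122  0.0061]
tb [0.5552 0.0545 0.109 ]
bar [0.6272 0.1588 0.0426]
mpad [0.5988 0.1484 0.0287]
opp [0.4668 0.0935 0.0296]
wt [ 3.913e-01 -1.268e-01 -2.000e-04]
disc 1130 ((0.631839394569397, 0.11044447124004364), 0.21628250181674957) (array([0.62430289, 0.10708812]), np.float64(0.18766635860083378)) 0.027990875519258537
pad 168 [278.7 189.4] [0.5973 0.1484 0.0285] [0.05  0.051 0.006]
bar 99 [0.7273 0.0892 0.048 ] [0.039 0.1   0.012]
top
loose [ 0.4475 -0.1727  0.0787]
y1 [ 0.4952 -0.1086  0.0826]
y2 [ 0.5021 -0.2303  0.0853]
g [ 0.3634 -0.1668  0.0992]
cup [ 0.4628 -0.3254  0.006 ]
tb [0.5531 0.0531 0.0985]
bar [0.6294 0.1599 0.0501]
mpad [0.5998 0.15   0.0255]
opp [0.4696 0.0936 0.0337]
tape [0.5071 0.2088 0.0467]
wt [ 0.3698 -0.093   0.0033]
disc 4327 ((0.5340983271598816, 0.1214027851819992), 0.1145857572555542) (array([0.53383574, 0.12322443]), np.float64(0.11273671565435588)) 0.029696872207370828
pad 321 [
[... 331 characters left out ...]
.1767  0.0334] [ 0.432 -0.189  0.01 ] [ 0.457 -0.156  0.055]
scene loose 0.064 61 [ 0.4436 -0.174   0.0709] [ 0.437 -0.183  0.064] [ 0.454 -0.16   0.076]
scene loose 0.08 63 [ 0.4477 -0.1725  0.0911] [ 0.444 -0.177  0.08 ] [ 0.454 -0.166  0.099]
scene loose 0.095 25 [ 0.4489 -0.1719  0.0981] [ 0.444 -0.177  0.096] [ 0.454 -0.166  0.103]
top loose 0.01 29 [ 0.4456 -0.1599  0.036 ] [ 0.437 -0.175  0.014] [ 0.464 -0.153  0.055]
top loose 0.064 29 [ 0.4507 -0.1654  0.0698] [ 0.443 -0.184  0.064] [ 0.465 -0.155  0.076]
top loose 0.08 31 [ 0.4527 -0.1687  0.09  ] [ 0.445 -0.177  0.08 ] [ 0.463 -0.161  0.1  ]
top loose 0.095 22 [ 0.453  -0.17    0.0999] [ 0.448 -0.175  0.096] [ 0.46  -0.164  0.107]
```

View pics/crop.png

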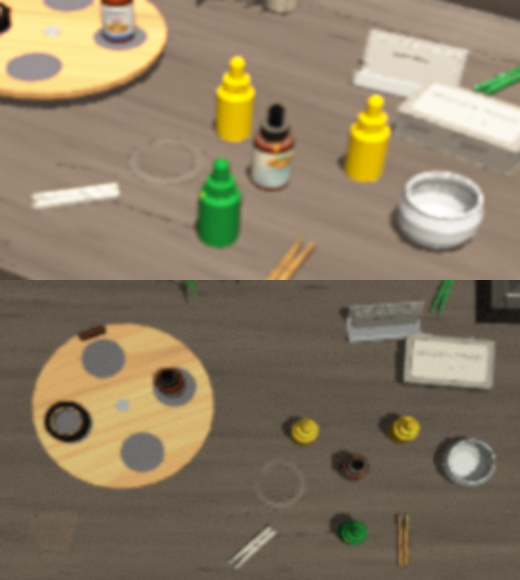

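The crop shows the brown bottle with a pale label between two yellow ones and a green one, with the cup to its right. That is the target. I'm setting out, and the plant clearance gets checked on the way.

Call:
step_arm(
  moves=[1, 0, -0.3, 0, 0.05, 1, 0, -0.6, 0, 0.1, 1, 0, -0.9, 0, 0.15, 1, 0, -1, 0, 0.2, 1, 0, -1, 0, 0.264, 1, 0, -1, 0, 0.264],
  grip_force=30,
)

```text
t: 0.85
tcp_pos: [0.4614, 0.221, 0.3037]
tool_rot: [0.002, 1.0, -0.0, -0.0]
force: [-0.1, -0.1, -0.5]
finger_gap: 1.0
gripper_force: 0.0
```

Call:
step_arm(
  moves=[1, 0, -0.3, 0, 0, 1, 0, -0.6, 0, 0, 1, 0, -0.9, 0, 0, 1, 0, -1, 0, 0],
)

```text
t: 1.35
tcp_pos: [0.4616, 0.019, 0.3039]
tool_rot: [0.004, 1.0, -0.0, 0.0]
force: [-0.4, 0.1, -0.6]
finger_gap: 1.003
gripper_force: 0.0
```

Call:
step_arm(
  moves=[1, -0.05, -0.3, 0, 0, 0.7, -0.057, -0.6, -0.1, 0, 0.7, -0.057, -0.9, -0.2, 0, 0.7, -0.057, -0.955, -0.25, 0, 0.7, -0.057, -0.955, -0.25, 0, 0.7, -0.057, -0.955, -0.25, 0],
)

```text
t: 2.1
tcp_pos: [0.45, -0.168, 0.2541]
tool_rot: [0.0, 1.0, 0.0, -0.0]
force: [-0.0, -0.8, 0.5]
finger_gap: 0.702
gripper_force: 0.0
```

```bash
python3 - <<'E'
from h import *
s=manip.sense(); print(s['t'],s['tcp_pos'],s['tool_rot'],s['q'],s['finger_gap'],s['force'])
for n in('scene','top'):
    P=np.load(n+'0.npz')['P']; d=np.linalg.norm(P[...,:2]-[.598,.149],axis=2)
    for h in (.052,.12,.2):
        m=(P[...,2]>h)&(P[...,2]<.5)&(d<.25)&(np.linalg.norm(P[...,:2]-[.553,.053],axis=2)>.03)&(P[...,0]>.45)
        if m.any():
            q=P[m];k=d[m].argsort()[:400:40];print(n,h,np.c_[q[k],d[m][k]].round(3).tolist())
S=snap('scene'); cv2.imwrite('pics/above.png',S['color'])
cv2.imwrite('pics/above.png',cv2.resize(S['color'][140:340,220:480],(780,600)))
E
```

```text
2.1 [ 0.45001771 -0.16797234  0.25409196] [ 2.55332273e-04  9.99999861e-01  3.89257502e-04 -2.45734228e-04] [-5.90612736e-01  4.10761868e-01  1.84036604e+00  4.79712377e-04
  8.91306450e-01 -2.16120001e+00] 0.7017481798934614 [-0.04865093 -0.76681918  0.5405234 ]
scene 0.052 [[0.707, 0.095, 0.089, 0.122], [0.726, 0.125, 0.06, 0.13], [0.728, 0.126, 0.117, 0.132], [0.73, 0.127, 0.121, 0.134], [0.733, 0.135, 0.135, 0.136], [0.734, 0.133, 0.106, 0.137], [0.721, 0.213, 0.103, 0.139], [0.737, 0.129, 0.062, 0.14], [0.723, 0.217, 0.112, 0.142], [0.714, 0.064, 0.112, 0.144]]
scene 0.12 [[0.724, 0.123, 0.136, 0.128], [0.736, 0.134, 0.122, 0.139], [0.749, 0.17, 0.128, 0.152], [0.754, 0.124, 0.129, 0.158], [0.749, 0.044, 0.129, 0.184]]
top 0.052 [[0.631, 0.15, 0.054, 0.033], [0.511, 0.21, 0.052, 0.106], [0.723, 0.116, 0.057, 0.129], [0.728, 0.123, 0.065, 0.132], [0.707, 0.068, 0.109, 0.135], [0.722, 0.208, 0.104, 0.137], [0.706, 0.062, 0.102, 0.139], [0.726, 0.211, 0.101, 0.142], [0.734, 0.193, 0.08, 0.143], [0.707, 0.053, 0.124, 0.145]]
top 0.12 [[0.725, 0.165, 0.122, 0.128], [0.737, 0.105, 0.123, 0.146], [0.751, 0.166, 0.121, 0.154], [0.736, 0.231, 0.12, 0.161], [0.735, 0.035, 0.137, 0.178]]
top 0.2 [[0.484, 0.366, 0.499, 0.245]]
```

View pics/above.png

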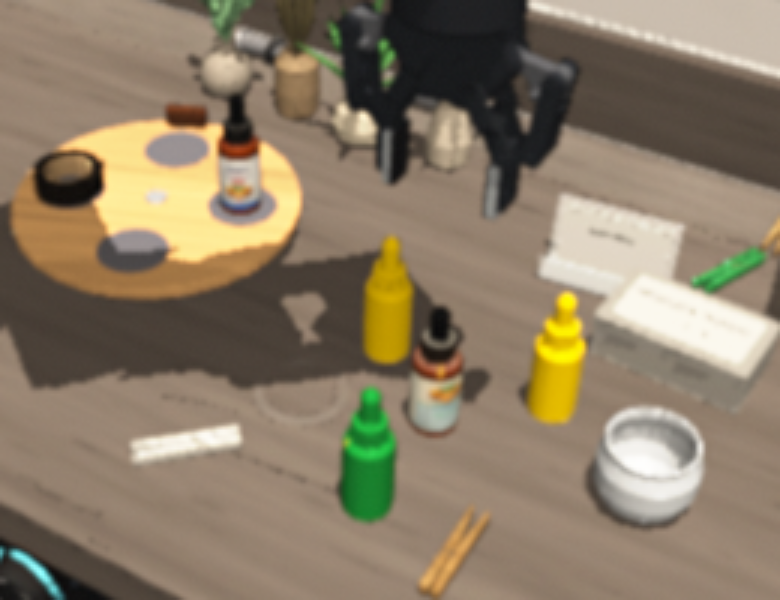

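Call:
step_arm(
  moves=[0.7, 0, 0, -0.2, 0, 0.7, 0, 0, -0.4, 0, 0.7, 0, 0, -0.55, 0, 0.7, 0, 0, -0.65, 0, 0.7, 0, 0, -0.72, 0, 0.7, 0, 0, -0.74, 0, 0.7, 0, 0, -0.74, 0],
)

```text
t: 3.02
tcp_pos: [0.4504, -0.1694, 0.1063]
tool_rot: [0.0, 1.0, -0.0, 0.0]
force: [-0.1, 0.1, 0.6]
finger_gap: 0.7
gripper_force: 0.0
```

```bash
python3 - <<'E'
from h import *
s=manip.sense(); print(s['t'],s['tcp_pos'],s['force'])
S=snap('scene'); cv2.imwrite('pics/grasp.png',cv2.resize(S['color'][200:320,290:450],(800,600)))
E
```

```text
3.025 [ 0.45044532 -0.16935388  0.10631918] [-0.13924239  0.06399367  0.55263384]
```

View pics/grasp.png

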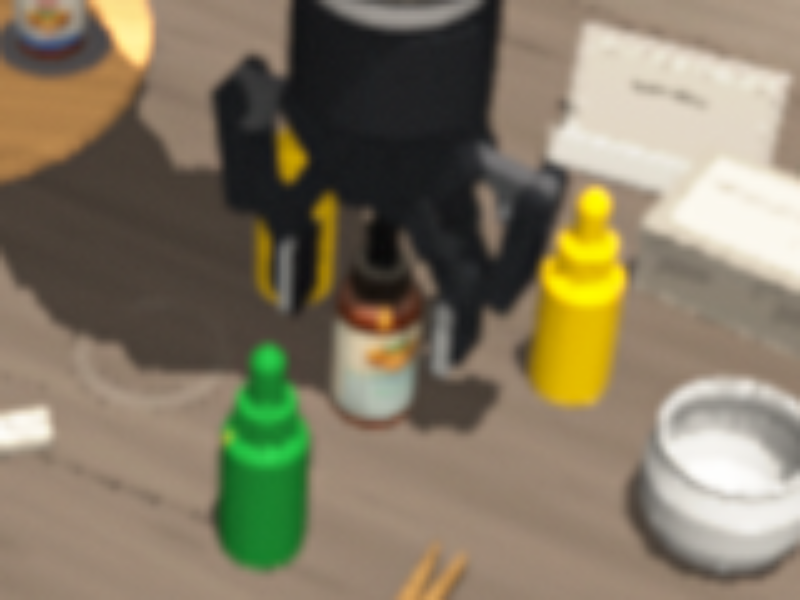

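The picture shows the fingers either side of the bottle, left finger at (285,270) and right finger at (445,330), with nothing touching. Closing.

Call:
step_arm(
  moves=[0.2, 0, 0, 0, 0, 0.2, 0, 0, 0, 0, 0.2, 0, 0, 0, 0, 0.2, 0, 0, 0, 0, 0.2, 0, 0, 0, 0, 0.2, 0, 0, 0, 0],
)

```text
t: 3.82
tcp_pos: [0.4504, -0.1698, 0.1066]
tool_rot: [0.001, 1.0, -0.0, 0.001]
force: [-0.0, 0.1, 5.7]
finger_gap: 0.366
gripper_force: 30.6
```

Call:
step_arm(
  moves=[0.2, 0, 0, 0.1, 0, 0.2, 0, 0, 0.25, 0, 0.2, 0, 0, 0.45, 0, 0.2, 0, 0, 0.65, 0, 0.2, 0, 0, 0.82, 0, 0.2, 0, 0, 0.85, 0, 0.2, 0, 0, 0.85, 0],
)

```text
t: 4.7
tcp_pos: [0.4497, -0.1693, 0.2754]
tool_rot: [0.001, 1.0, 0.0, -0.0]
force: [0.2, -0.2, -1.3]
finger_gap: 0.363
gripper_force: 30.1
```

```bash
python3 - <<'E'
from h import *
s=manip.sense(); print(s['t'],s['tcp_pos'],s['finger_gap'],s['gripper_force'],s['force'])
tp=s['tcp_pos']
S=snap('scene'); P=cloud(S)
d=np.linalg.norm(P[...,:2]-tp[:2],axis=2); hsv=cv2.cvtColor(S['color'],cv2.COLOR_BGR2HSV)
m=(d<.03)&(P[...,2]<tp[2]-.03)&(P[...,2]>.13)
for lo in np.arange(.14,.24,.01):
    q=P[m&(P[...,2]>=lo)&(P[...,2]<lo+.01)]
    if len(q): print(lo.round(2),len(q),q.mean(0).round(4),np.ptp(q,axis=0).round(3))
cv2.imwrite('pics/lift.png',cv2.resize(S['color'][140:300,260:470],(788,600)))
E
```

```text
4.7 [ 0.44968721 -0.16931887  0.27544465] 0.363142476046094 30.075280806049705 [ 0.16628079 -0.17088672 -1.25668416]
0.16 2 [ 0.4377 -0.1739  0.1697] [0.002 0.003 0.   ]
0.17 71 [ 0.4391 -0.176   0.1752] [0.024 0.028 0.009]
0.18 90 [ 0.4383 -0.1756  0.1851] [0.023 0.029 0.01 ]
0.19 85 [ 0.4382 -0.175   0.1949] [0.023 0.029 0.01 ]
0.2 98 [ 0.4374 -0.1729  0.2054] [0.015 0.046 0.01 ]
0.21 161 [ 0.4391 -0.1725  0.2152] [0.023 0.058 0.01 ]
0.22 193 [ 0.4402 -0.1725  0.2254] [0.025 0.059 0.01 ]
0.23 180 [ 0.4425 -0.1719  0.2348] [0.022 0.059 0.01 ]
```

View pics/lift.png

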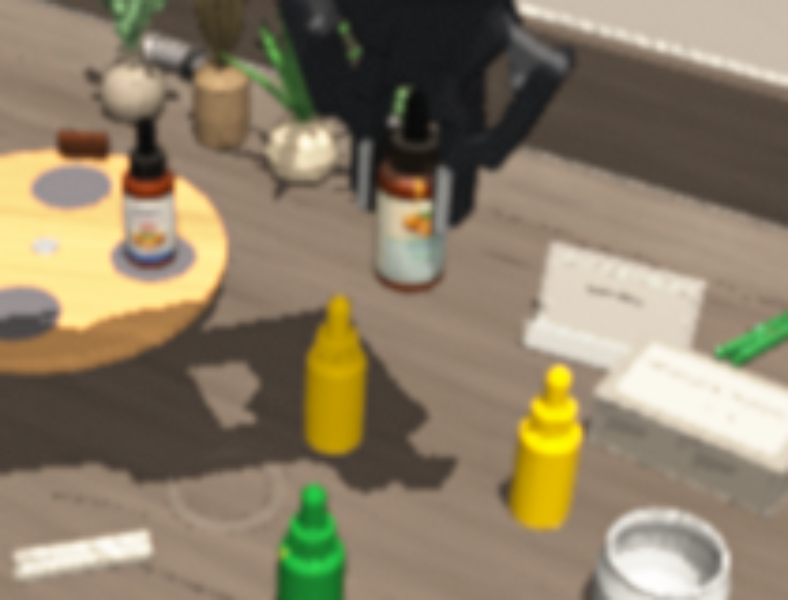

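Call:
step_arm(
  moves=[0.2, 0.03, 0.06, 0, -0.03, 0.2, 0.08, 0.17, 0, -0.08, 0.2, 0.14, 0.3, 0, -0.13, 0.2, 0.2, 0.44, 0, -0.18, 0.2, 0.26, 0.57, 0, -0.23, 0.2, 0.32, 0.69, 0, -0.28, 0.2, 0.36, 0.77, 0, -0.33, 0.2, 0.37, 0.8, 0, -0.36, 0.2, 0.37, 0.8, 0, -0.37],
)

```text
t: 5.88
tcp_pos: [0.5234, -0.009, 0.274]
tool_rot: [0.549, 0.836, -0.001, -0.002]
force: [-0.1, -0.4, -1.3]
finger_gap: 0.364
gripper_force: 30.1
```

Call:
step_arm(
  moves=[0.2, 0.04, 0.08, 0, 0, 0.2, 0.11, 0.23, 0, 0, 0.2, 0.19, 0.4, 0, 0, 0.2, 0.27, 0.57, 0, 0, 0.2, 0.33, 0.71, 0, 0, 0.2, 0.36, 0.78, 0, 0, 0.2, 0.367, 0.795, 0, 0, 0.2, 0.367, 0.795, 0, 0, 0.2, 0.367, 0.795, 0, 0],
)

```text
t: 7.0
tcp_pos: [0.5972, 0.1485, 0.2759]
tool_rot: [0.55, 0.835, -0.0, -0.0]
force: [0.6, -0.3, -0.2]
finger_gap: 0.366
gripper_force: 30.1
```

Call:
step_arm(
  moves=[0.2, 0, 0, -0.1, 0, 0.2, 0, 0, -0.25, 0, 0.2, 0, 0, -0.4, 0, 0.2, 0, 0, -0.5, 0, 0.2, 0, 0, -0.57, 0, 0.2, 0, 0, -0.6, 0, 0.2, 0, 0, -0.6, 0, 0.2, 0, 0, -0.6, 0],
)

```text
t: 8.0
tcp_pos: [0.598, 0.1494, 0.1568]
tool_rot: [0.55, 0.835, 0.001, 0.001]
force: [0.2, 0.5, 0.0]
finger_gap: 0.361
gripper_force: 30.1
```

```bash
python3 - <<'E'
from h import *
s=manip.sense(); tp=s['tcp_pos']; print(s['t'],tp,s['tool_rot'],s['finger_gap'],s['force'])
S=snap('scene'); P=cloud(S)
d=np.linalg.norm(P[...,:2]-tp[:2],axis=2)
v=S['R'][2,:2]; 
for lo in np.arange(.04,.1,.006):
    q=P[(d<.03)&(P[...,2]>=lo)&(P[...,2]<lo+.006)]
    if len(q): print(lo.round(3),len(q),q.mean(0).round(4),np.ptp(q,axis=0).round(3))
hsv=cv2.cvtColor(S['color'],cv2.COLOR_BGR2HSV)
g=(abs(P[...,2]-.028)<.005)&(hsv[...,1]<70)&(np.linalg.norm(P[...,:2]-[.598,.149],axis=2)<.04)
print('pad',g.sum(),P[g].mean(0),P[g].min(0),P[g].max(0))
cv2.imwrite('pics/over.png',cv2.resize(S['color'][120:260,200:380],(770,600)))
E
```

```text
8.0 [0.59802457 0.14943402 0.15675935] [5.49638731e-01 8.35402031e-01 5.10037119e-04 6.72827484e-04] 0.3612642075569084 [0.15615239 0.54830255 0.04927201]
0.052 23 [0.5874 0.1397 0.0554] [0.023 0.028 0.006]
0.058 25 [0.5857 0.1405 0.061 ] [0.019 0.031 0.005]
0.064 32 [0.5866 0.1402 0.0665] [0.018 0.032 0.006]
0.07 31 [0.5877 0.14   0.073 ] [0.022 0.029 0.006]
0.076 26 [0.5883 0.1385 0.0789] [0.024 0.028 0.005]
0.082 20 [0.589  0.1368 0.085 ] [0.033 0.019 0.005]
0.088 24 [0.584  0.136  0.0912] [0.032 0.023 0.006]
0.094 36 [0.5843 0.1358 0.0972] [0.037 0.02  0.005]
pad 165 [0.59695267 0.14780261 0.02853345] [0.57314624 0.12281654 0.02498549] [0.62467773 0.17473794 0.03146635]
```

View pics/over.png

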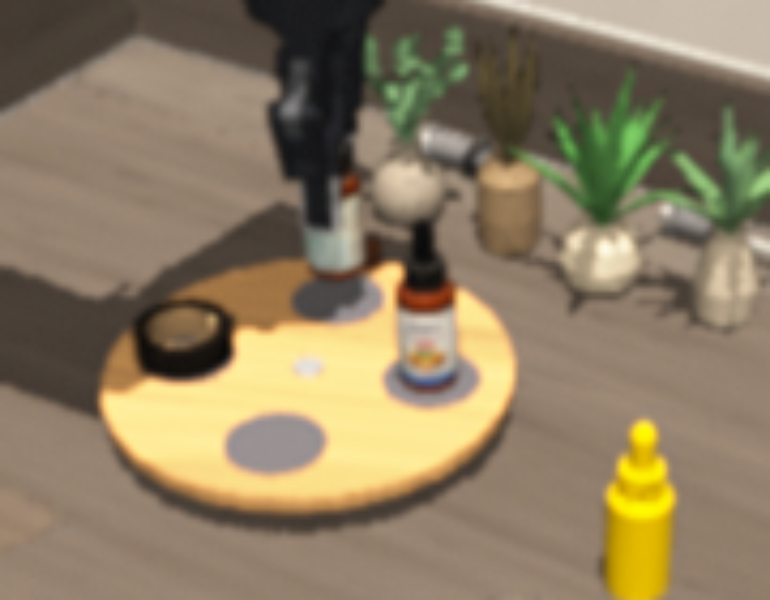

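The bottle hangs upright over the marked pad, which is at (337,297), and its underside is about 22 mm above it. Lowering gently.

Call:
step_arm(
  moves=[0.2, 0, 0, -0.03, 0, 0.2, 0, 0, -0.06, 0, 0.2, 0, 0, -0.08, 0, 0.2, 0, 0, -0.09, 0, 0.2, 0, 0, -0.095, 0, 0.2, 0, 0, -0.095, 0, 0.2, 0, 0, -0.095, 0],
)

```text
t: 8.93
tcp_pos: [0.5976, 0.1494, 0.1371]
tool_rot: [0.55, 0.835, 0.0, 0.0]
force: [-0.1, 0.7, -1.1]
finger_gap: 0.361
gripper_force: 30.1
```

Call:
step_arm(
  moves=[0.2, 0, 0, -0.003, 0, 0.2, 0, 0, -0.006, 0, 0.2, 0, 0, -0.008, 0, 0.2, 0, 0, -0.008, 0],
)

```text
t: 9.43
tcp_pos: [0.5975, 0.1494, 0.1353]
tool_rot: [0.55, 0.835, -0.0, -0.0]
force: [0.4, -0.4, -0.1]
finger_gap: 0.369
gripper_force: 30.1
```

Call:
step_arm(
  moves=[0.2, 0, 0, -0.003, 0, 0.2, 0, 0, -0.005, 0, 0.2, 0, 0, -0.005, 0, 0.2, 0, 0, -0.005, 0],
)

```text
t: 9.93
tcp_pos: [0.5975, 0.1494, 0.1346]
tool_rot: [0.55, 0.835, 0.0, 0.0]
force: [-1.0, -0.4, 3.5]
finger_gap: 0.368
gripper_force: 30.4
```

Contact is felt (3.5 N). Releasing gradually.

Call:
step_arm(
  moves=[0.36, 0, 0, 0, 0, 0.38, 0, 0, 0, 0, 0.4, 0, 0, 0, 0, 0.43, 0, 0, 0, 0, 0.47, 0, 0, 0, 0, 0.52, 0, 0, 0, 0, 0.58, 0, 0, 0, 0, 0.62, 0, 0, 0, 0, 0.62, 0, 0, 0, 0],
  grip_force=20,
)

```text
t: 11.05
tcp_pos: [0.5975, 0.1494, 0.1343]
tool_rot: [0.55, 0.835, 0.0, -0.0]
force: [0.0, -0.5, 0.3]
finger_gap: 0.621
gripper_force: 0.0
```

```bash
python3 - <<'E'
from h import *
s=manip.sense(); tp=s['tcp_pos']; print(s['t'],tp,s['finger_gap'],s['force'])
S=snap('scene'); P=cloud(S); d=np.linalg.norm(P[...,:2]-tp[:2],axis=2)
for lo in np.arange(.03,.08,.008):
    q=P[(d<.03)&(P[...,2]>=lo)&(P[...,2]<lo+.008)]
    if len(q): print(lo.round(3),len(q),q.mean(0).round(4))
cv2.imwrite('pics/rel.png',cv2.resize(S['color'][120:260,200:380],(770,600)))
E
```

```text
11.05 [0.59750266 0.14944281 0.13432059] 0.6205149403035232 [ 0.04169503 -0.47639827  0.31955737]
0.03 39 [0.5879 0.1411 0.0335]
0.038 40 [0.5866 0.1401 0.0421]
0.046 35 [0.5877 0.1393 0.0496]
0.054 21 [0.59   0.1359 0.057 ]
0.062 14 [0.5932 0.1326 0.0658]
0.07 24 [0.5937 0.1339 0.0737]
0.078 20 [0.6016 0.1384 0.0817]
```

View pics/rel.png

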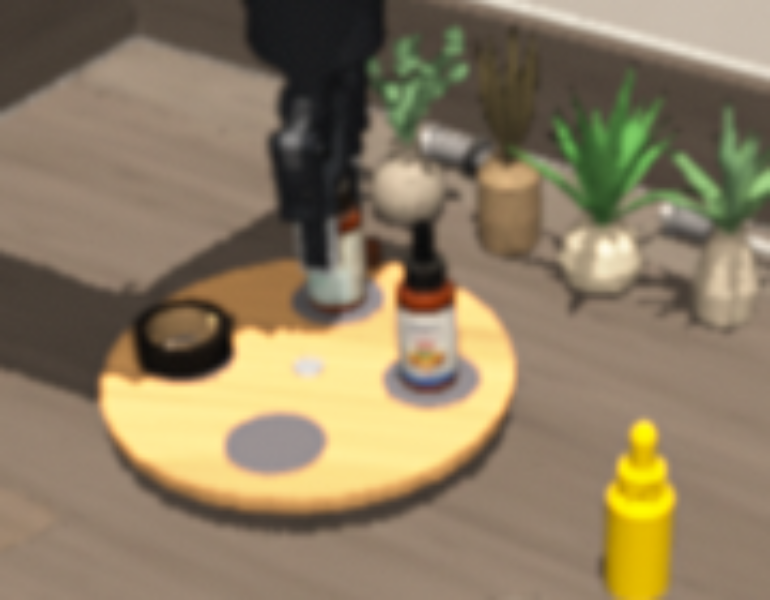

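The bottle stands on the marked pad at (337,300), released, and the turntable has not turned. Rising straight up.

Call:
step_arm(
  moves=[0.62, 0, 0, 0.05, 0, 0.62, 0, 0, 0.15, 0, 0.62, 0, 0, 0.3, 0, 0.62, 0, 0, 0.5, 0, 0.62, 0, 0, 0.7, 0, 0.62, 0, 0, 0.9, 0, 0.62, 0, 0, 0.95, 0, 0.62, 0, 0, 0.95, 0, 0.62, 0, 0, 0.95, 0],
)

```text
t: 12.22
tcp_pos: [0.5966, 0.1493, 0.3225]
tool_rot: [0.55, 0.835, -0.001, -0.001]
force: [-0.8, 0.0, -0.7]
finger_gap: 0.619
gripper_force: 0.0
```

```bash
python3 - <<'E'
from h import *
s=manip.sense(); print(s['t'],s['tcp_pos'],s['force'])
S=snap('scene'); P=cloud(S); d=np.linalg.norm(P[...,:2]-[.598,.149],axis=2)
for lo in (.035,.055,.09,.11,.12):
    q=P[(d<.03)&(P[...,2]>=lo)&(P[...,2]<lo+.015)]
    if len(q): print(lo,len(q),q.mean(0).round(4))
cv2.imwrite('pics/end.png',cv2.resize(S['color'][120:340,200:480],(763,600)))
E
```

```text
12.225 [0.59656302 0.14933504 0.32252253] [-0.82503491  0.00535604 -0.65540249]
0.035 74 [0.5893 0.1404 0.0424]
0.055 72 [0.5865 0.1404 0.0625]
0.09 67 [0.5909 0.1446 0.0986]
0.11 33 [0.5935 0.1457 0.1175]
0.12 22 [0.5942 0.1462 0.1247]
```

View pics/end.png

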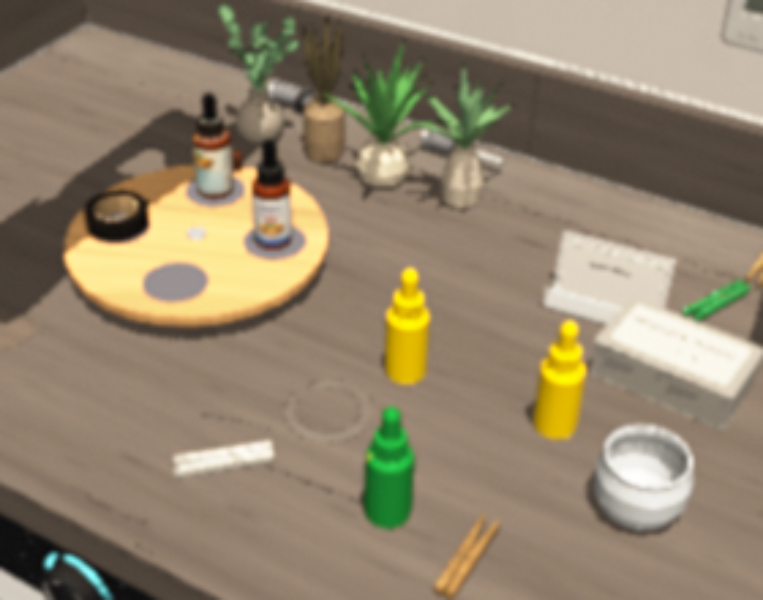

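The bottle stands upright on the marked pad at (214,180). The other bottle and the decoys are where they were.

```bash
python3 -c "
from station import manip
print(manip.sign_off())"
```

```text
the job is handed in; nothing more can be done
None
```

The loose bottle is standing upright on the marked pad with no visible turn of the turntable, the other bottle is still in place, and the job was handed in at about 12 s of the 35 s allowed.

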